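Grease the slab-roller bearing with the push-on coupler

TASK

Take the push-on grease coupler from its plywood stand and press it squarely, in line with the tilted nipple, onto the grease nipple of the slab-roller bearing that has one (the other bearing only has a blanking plug) until it snaps over the nipple's head. Then keep pushing so that the sprung plunger inside the coupler stays well pushed in, beyond half of its travel, and finish the program while gripping and holding the coupler pressed on like that, still square to the nipple. Leave the other things on the bench where they are.

Things in the scene. Friction and masses are not known exactly. Their poses are not given: they have to be found in the camera images.
- coupler: Push-on grease coupler, loose, 0.35 kg, 111 mm long, nose down in the stand. Origin: centre of the nose's open face; z runs along its axis from nose to tail. z 0-40 mm: steel sleeve, 34 mm diameter, bore 25 mm wide for 6 mm, then 20; 40-46: dark collar, 42 mm diameter; 46-106: aluminium grip barrel, 28 mm diameter, dark rings; then a black tail cap.
- coupler_grip (a point): Point on the coupler's axis in the grip barrel, 69 mm from the nose face, 23 mm above the collar's top: with the TCP here the fingertips stand just above the collar. Grip firmly, 40 N or more, so that it does not slip when pushed.
- coupler_balls (a point): Point on the coupler's axis 9 mm inside the nose face, where three sprung steel balls leave a 12 mm opening in the bore. They yield to about 5 to 8 N of axial push and snap in behind the nipple's head, once its centre is 6.5 mm past them.
- coupler_seat (a point): Point on the coupler's axis 20 mm inside the nose face; the head's centre is about here when the coupler is pressed on with the plunger near half travel. Axes as the coupler's.
- plunger (a joint): Spring plunger in the coupler's bore, m pushed in: 0 free, 0.008 at its stop. It starts to move when the head's centre is 16.5 mm inside the nose face, just after the snap, then moves in as far as the coupler advances. About 2 N to start, 7 N at half travel, 12 N at the stop.
- nipple: Brass grease nipple, fixed and rigid: ball head 16 mm in diameter on a 9 mm neck. Origin: centre of the ball; z is the nipple's axis, pointing outwards, away from the bearing. It leans 25 degrees from vertical towards the bearing's -x side. The neck runs 26 mm from the ball's centre to an 18 mm wide boss; the coupler pushed on fully just clears the boss.
- bearing: Grey pillow-block bearing with the nipple, fixed: foot 140 (along x) x 38 x 15 mm, round housing 72 mm in diameter about an axis along y, 73 mm high, shaft stub 25 mm in diameter and 90 mm long. Origin: centre of its underside; the nipple's ball is 29.6 mm towards -x and 100.4 mm up. Its -x side looks roughly towards the robot.
- plugged_bearing: The same pillow-block bearing, but with only a short brass blanking plug (14 mm wide, 8 mm high) where the other has its nipple; not to be greased. Fixed, origin as the other's.
- stand: Plywood stand, fixed: 90 x 90 x 30 mm with a round hole 38 mm wide, 24 mm deep in the middle of its top (hole floor 6 mm above the bench). Origin: centre of its underside. The coupler stands in the hole and is drawn straight up.
- spanner: Bystander: steel spanner 160 mm long, lying on the bench beyond the bearings.
- grease_tin: Bystander: bare metal tin, 74 mm in diameter, 75 mm high. Origin: centre of its underside.
- glaze_jar: Bystander: grey jar with a white cap, 70 mm in diameter, 100 mm high. Origin: centre of its underside.
- bowl: Bystander: terracotta bowl, 130 mm wide, 50 mm high. Origin: centre of its underside.
- mug: Bystander: white mug, 80 mm in diameter, 90 mm high. Origin: centre of its underside.
- plaster_bat: Bystander: white plaster slab 120 x 100 x 20 mm. Origin: centre of its underside.
- wood_rib: Bystander: flat wooden rib 100 x 40 x 7 mm. Origin: centre of its underside.
Mind the look-alikes: they are no part of the job. Of the things like the coupler, leave any that is orange; of the rest the larger one is meant.

How it is judged:
By the outcome, as a careful person would: the job done as asked, in the order asked, and still so for the second after the job is handed in, while the arm keeps its last pose, push and grip.
It also fails if it takes over 42 s, if anything falls off the work surface, if the arm or the gripper's body presses on something with over 40 N, if the wrist force passes 120 N, or if a joint passes its speed limit or range.

ROBOT

A 6-joint arm with a two-finger parallel gripper is mounted at the origin on the work surface. World frame = base frame: x ahead of the robot, y to its left, z up, the work surface at z = 0. Lengths are in m, angles in rad, forces in N, time in s.
With the tool pointing down it reaches from about 0.375 to 0.975 m from the base axis. Payload 3.8 kg.
Tool frame: the origin (TCP) lies between the finger pads, 19 mm behind the fingertips; this is the grasp point; z points along the fingers, y is the line along which they close (so a half turn about z gives the same grasp; the last joint's range is limited). The gripper opens to 85 mm and grips with 20 to 120 N. Pads are 22 mm wide; open, the fingers measure 114 mm over their backs; the gripper's body (76 mm by 85 mm) begins 54 mm behind the grasp point. The pads swing forward as they close: fully open they stand 13 mm farther back than shut.
Start: joints at [-1.17, 0.264, 1.604, -0, 1.274, -0.037], TCP at [0.286, -0.611, 0.25] pointing down, gripper open.
Joint ranges: [-2.63, 2.63], [-0.94, 2.18], [0.31, 2.57], [-1.31, 4.45], [0, 2.66], [-2.55, 2.55]. Speed limits (rad/s): [2.57, 2.57, 3.14, 3.14, 3.14, 3.14].

INTERFACE

Orientations are given as a rotation vector (axis times angle).
In Python, from workcell import status, read_camera, workorder, masks_of gives the robot as it stands.
- The arm moves only by the tool drive_tool, never from a script. Its argument "rows" is a list of rows, each a list of 7 numbers: the turn, a rotation vector about the tool's x, y, z in degrees, then the shift along the tool's x, y, z in m, then the opening, from 0 (shut) to 1 (fully open). In form: [[ax, ay, az, tx, ty, tz, claw], ...]. A call has 1 to 8 rows; each row shifts and turns the commanded pose from where the row before left it, along the tool's axes as they then stand; what a row does not reach is not made up. A row lasts 1/12 s, in which the tool goes at most 41.7 mm and 7.16 degrees, less where a joint would pass 70% of its speed; a pose out of reach is approached as far as the arm can. A call is refused whole if a number of a shift passes 0.0417 or a number of a turn 7.16, either way. A call with a gripper value outside its range is refused whole. The fingers move at their own pace and stop on an object; "force" is the grip in N (left out, the last holds). Time passes only in rows, so rows that do not move let the fingers close. It gives the time, the measured TCP pose, the force, the opening and the grip force at its end, in the units of the state.
- status.read_state(): the state, without advancing time (a new reading comes with each control period).
- read_camera(name): name is "scene" or "top" or "wrist"; returns a dict with "color" (420x560x3 uint8, red, green, blue), "intrinsics" (3x3 intrinsics, pixels), "world_from_camera" (4x4, takes a point from camera to world coordinates); the wrist camera has in their place "mount" (4x4, takes a point from camera to tool coordinates, whose origin is the TCP and whose axes are the flange's). Camera axes: x right, y up, looking along -z (the intrinsics and any distortion apply to the point x, -y, -z); pixel columns grow to the right and rows downward; lengths in m; the calibration is good to about 2 mm. A picture is of the moment at which its call begins: read the wrist's pose just before it. There is no depth.
- workorder.finish_job(): hands the job in; it is judged then, once.
Trained networks look in a picture, given as the dict that the camera call returned (one of the last four; its "shot" number tells which), for a name from the list of things; names that differ only in an ending like _2 or _b are one class to them, and where a whole thing is asked for, a point or a joint stands for the part that bears it (a point fixed in the world has none). Each returns a list of dicts, best first, with "score" (0 to 1); they miss things now and then, are a little off and sometimes report something else, mostly with a low value. They report only what shows in the picture. A call takes as long as a camera call. They do not tell look-alikes from the thing itself.
- masks_of(picture, name): "mask" (420x560 bool, what is visible of it) and "bbox" ([left, top, right, bottom] in pixels, round what is visible of it).
The state is a dict: "time": time; "q": joint angles; "joint_vel": joint speeds; "joint_torque": joint torques, N m; "tool_pos": TCP position; "tcp_rot": TCP orientation; "wrist_force": force on the tool from outside, world axes, zero at the start; "torque": the same for the moment, N m; "width": opening from 0.0 (shut) to 1.0 (fully open); "grip_force": force on a finger pad.
Only numpy, scipy, OpenCV 4.12 (cv2) and the standard library are available. Lean on these libraries where they do the work, as an engineer would, in place of code of your own. Each camera call takes 0.05 s, during which the arm holds its last target. There are 200 camera calls.

## Working session

There is one attempt and no reset: what is moved stays moved. The work goes in short steps, Python scripts to look and compute and a tool call to move; the robot and the scene stay as the last step left them, time stands still between calls to the robot, and variables do not carry over. Pictures are saved under pics/ and viewed, at most 10 in all, crops included, and the job is handed in when it is done.

Besides the shell and the picture viewer there is one more tool, called after "Request:" as name([rows], argument=value, ...), one row to a line, values as JSON. drive_tool: Moves the arm, as the interface text tells. Its arguments: {"type":"object","properties":{"rows":{"type":"array"},"force":{"type":"number"}},"required":["rows"]}

```bash
mkdir -p pics; cat > h.py <<'E'
import numpy as np,cv2,pickle
from scipy.spatial.transform import Rotation as R
from workcell import status, read_camera, workorder, masks_of
def save(p,n): cv2.imwrite('pics/'+n,p['color'][:,:,::-1])
def ray(p,u,v,T=None):
    T=np.array(p['world_from_camera']) if T is None else T
    K=np.array(p['intrinsics']); d=np.linalg.inv(K)@[u,v,1]; d=np.array([d[0],-d[1],-d[2]])
    return T[:3,3],T[:3,:3]@d
def atz(p,u,v,z,T=None):
    o,d=ray(p,u,v,T); return o+d*(z-o[2])/d[2]
def proj(p,X,T=None):
    T=np.array(p['world_from_camera']) if T is None else T
    K=np.array(p['intrinsics']); c=T[:3,:3].T@(np.asarray(X,float)-T[:3,3]); w=K@[c[0],-c[1],-c[2]]; return w[:2]/w[2]
def wristT(p,s):
    T=np.eye(4);T[:3,:3]=R.from_rotvec(s['tcp_rot']).as_matrix();T[:3,3]=s['tool_pos']; return T@np.array(p['mount'])
E
python3 - <<'E'
from h import *
import numpy as np
np.set_printoptions(precision=4,suppress=True)
s=status.read_state(); print(s)
for c in ['scene','top']:
    p=read_camera(c); save(p,c+'0.png'); print(c,[k for k in p],p['intrinsics'],p['world_from_camera'])
    pickle.dump(p,open(c+'0.pkl','wb'))
    for n in ['coupler','nipple','bearing','plugged_bearing','stand']:
        for r in masks_of(p,n)[:4]: print(c,n,round(r['score'],2),r['bbox'],)
E
```

```text
{'time': 0.0, 'q': array([-1.1699,  0.2647,  1.6053,  0.    ,  1.2737, -0.0369]), 'joint_vel': array([ 0.0004, -0.0015, -0.0005,  0.001 , -0.0002, -0.0004]), 'joint_torque': array([  0.0009, -51.5108, -36.7316,   0.0003,   0.0128,   0.    ]), 'tool_pos': array([ 0.2859, -0.6107,  0.2487]), 'tcp_rot': array([-3.0646, -0.6817,  0.0006]), 'wrist_force': array([-0.1678, -0.3043, -0.6005]), 'torque': array([ 0.0042, -0.0024,  0.0227]), 'grip_force': 0.0, 'width': 1.0012654572780775}
scene ['color', 'intrinsics', 'world_from_camera', 'shot'] [[402.3487   0.     277.0216]
 [  0.     402.3487 208.3969]
 [  0.       0.       1.    ]] [[ 0.1002 -0.6383  0.7632  1.3099]
 [ 0.995   0.0631 -0.0779 -0.0992]
 [ 0.0016  0.7672  0.6414  0.7403]
 [ 0.      0.      0.      1.    ]]
scene coupler 0.76 [275.3, 202.8, 287.5, 236.1]
scene coupler 0.75 [227.6, 219.1, 243.5, 259.0]
scene coupler 0.71 [288.4, 192.7, 293.6, 216.3]
scene coupler 0.55 [346.9, 195.8, 381.0, 256.4]
scene nipple 0.25 [277.2, 255.8, 299.1, 311.1]
scene bearing 0.64 [348.7, 196.4, 383.2, 256.9]
scene plugged_bearing 0.71 [169.2, 218.5, 209.9, 273.3]
scene plugged_bearing 0.17 [175.0, 184.4, 203.3, 220.2]
scene stand 0.64 [261.7, 219.1, 301.2, 255.0]
top ['color', 'intrinsics', 'world_from_camera', 'shot'] [[507.2845   0.     281.3275]
 [  0.     507.2845 203.1912]
 [  0.       0.       1.    ]] [[-0.0003  0.9827 -0.185   0.2654]
 [-1.      0.0009  0.0069 -0.0144]
 [ 0.007   0.185   0.9827  1.6206]
 [ 0.      0.      0.      1.    ]]
top coupler 0.64 [262.0, 234.3, 269.2, 243.4]
top coupler 0.59 [272.6, 200.8, 284.3, 214.7]
top coupler 0.43 [313.0, 191.3, 322.3, 202.2]
top coupler 0.3 [263.6, 191.9, 294.3, 225.3]
top bearing 0.96 [196.8, 182.8, 225.5, 224.5]
top plugged_bearing 0.92 [338.6, 186.5, 368.0, 224.3]
top plugged_bearing 0.29 [262.4, 190.4, 291.8, 221.8]
top stand 0.81 [261.9, 193.0, 293.5, 224.4]
top stand 0.42 [207.4, 122.9, 235.2, 151.2]
```

```bash
python3 - <<'E'
from h import *
p=pickle.load(open('scene0.pkl','rb')); q=pickle.load(open('top0.pkl','rb'))
a=cv2.resize(p['color'][170:320,150:410],None,fx=3,fy=3,interpolation=3)[:300*2]
cv2.imwrite('pics/scene_crop.png',cv2.resize(p['color'][170:320,150:410],(780,450),interpolation=cv2.INTER_CUBIC)[:,:,::-1])
cv2.imwrite('pics/top_crop.png',cv2.resize(q['color'][110:290,170:390],(733,600),interpolation=cv2.INTER_CUBIC)[:,:,::-1])
E
```

```text
(no output)
```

View pics/scene_crop.png

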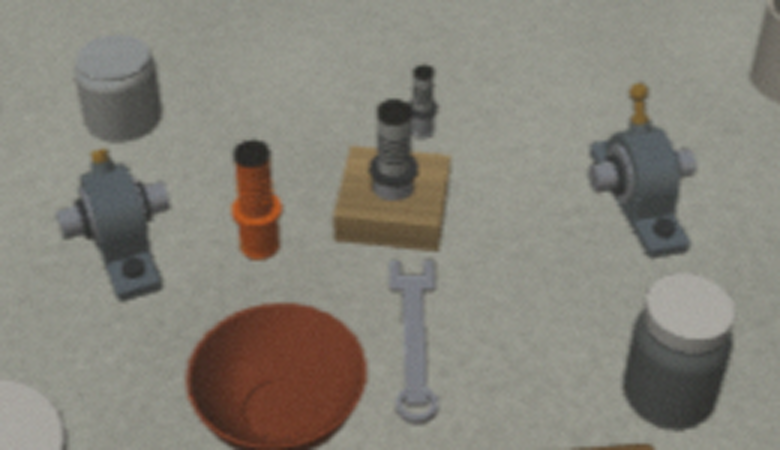

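View pics/top_crop.png

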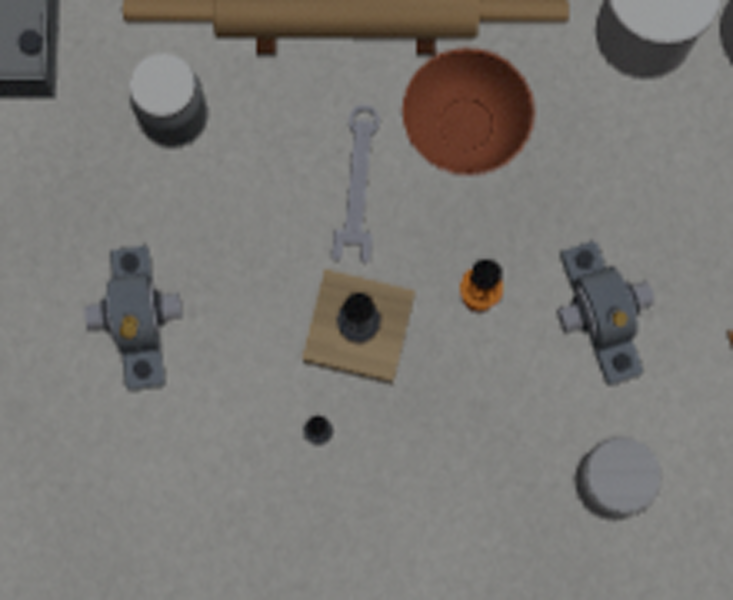

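The choices for the coupler are the steel one in the stand at scene (281,219), the orange one at (235,239), and the small steel one at (291,204). I choose the steel one in the stand, since it is the larger of the non-orange ones. The bearing with the nipple has its ball head at scene (363,201) and top (209,207). The other bearing, at scene (190,245), only has a plug.

```bash
python3 - <<'E'
from h import *
np.set_printoptions(precision=4,suppress=True)
p=pickle.load(open('scene0.pkl','rb')); q=pickle.load(open('top0.pkl','rb'))
print('coupler top',atz(q,277.5,202.1,.117),atz(p,281.3,207,.117))
print('ball',atz(q,208.7,207.5,.1004),atz(p,363,200.5,.1004))
print('feet',atz(q,170+129*.3,110+261*.3,.015),atz(q,170+142*.3,110+369*.3,.015))
print('stand corners',[atz(q,170+u*.3,110+v*.3,.03)[:2] for u,v in [(324,270),(414,291),(394,381),(304,360)]])
s=status.read_state(); w=read_camera('wrist'); print(w['mount'],w['intrinsics'])
E
```

```text
coupler top [ 0.5518 -0.0134  0.117 ] [ 0.564  -0.0127  0.117 ]
ball [0.538  0.1958 0.1004] [0.5388 0.199  0.1004]
feet [0.6165 0.2093 0.015 ] [0.5105 0.1941 0.015 ]
stand corners [array([0.6045, 0.0197]), array([ 0.584 , -0.0667]), array([ 0.4968, -0.0473]), array([0.517 , 0.0383])]
[[ 0.0006  0.9594  0.2819  0.0711]
 [ 1.     -0.0006  0.0002 -0.0002]
 [ 0.0003  0.2819 -0.9594 -0.1249]
 [ 0.      0.      0.      1.    ]] [[301.9425   0.     282.41  ]
 [  0.     301.9425 212.9165]
 [  0.       0.       1.    ]]
```

Request:
drive_tool([
  [0,0,0,0.0309,-0.0268,0,1],
  [0,0,0,0.0309,-0.0268,0,1],
  [0,0,0,0.0309,-0.0268,0,1],
  [0,0,0,0.0309,-0.0268,0,1],
  [0,0,0,0.0309,-0.0268,0,1],
  [0,0,0,0.0309,-0.0268,0,1],
  [0,0,0,0.0309,-0.0268,0,1],
  [0,0,0,0.0309,-0.0268,0,1],
])

```text
time: 1.32
tool_pos: [0.4196, -0.3106, 0.2504]
tcp_rot: [3.066, 0.681, 0.001]
wrist_force: [0.7, -0.2, 0.1]
width: 1.0
grip_force: 0.0
```

Request:
drive_tool([
  [0,0,0,0.0309,-0.0268,0,1],
  [0,0,0,0.0309,-0.0268,0,1],
  [0,0,0,0.0309,-0.0268,0,1],
  [0,0,0,0.0309,-0.0268,0,1],
  [0,0,0,0.0309,-0.0268,0,1],
  [0,0,0,0.0309,-0.0268,0,1],
  [0,0,0,0.0309,-0.0268,0,1],
  [0,0,0,0.0309,-0.0268,0,1],
])

```text
time: 1.98
tool_pos: [0.5527, -0.0113, 0.2504]
tcp_rot: [3.066, 0.682, 0.001]
wrist_force: [-0.1, 0.1, 0.2]
width: 0.995
grip_force: 0.0
```

Request:
drive_tool([
  [0,0,-7,0,0,0,1],
  [0,0,-7,0,0,0,1],
  [0,0,-7,0,0,0,1],
  [0,0,-7,0,0,0,1],
  [0,0,-7,0,0,0,1],
  [0,0,-7,0,0,0,1],
  [0,0,-7,0,0,0,1],
  [0,0,-7,0,0,0,1],
])

```text
time: 2.65
tool_pos: [0.5522, -0.0133, 0.2502]
tcp_rot: [2.381, 2.049, 0.0]
wrist_force: [-0.7, 0.1, 0.3]
width: 0.998
grip_force: 0.0
```

Request:
drive_tool([
  [0,0,-7,0,0,0,1],
  [0,0,-3,0,0,0,1],
  [0,0,0,0,0,0,1],
  [0,0,0,0,0,0,1],
])

```text
time: 2.98
tool_pos: [0.5521, -0.0134, 0.2501]
tcp_rot: [2.202, 2.24, 0.0]
wrist_force: [-0.2, -0.3, -0.6]
width: 0.999
grip_force: 0.0
```

```bash
python3 - <<'E'
from h import *
np.set_printoptions(precision=4,suppress=True)
s=status.read_state(); p=read_camera('wrist'); T=wristT(p,s); save(p,'w1.png')
print(s['time'],s['tool_pos'],s['tcp_rot'],s['q'],proj(p,[.5518,-.0134,.117],T))
pickle.dump((p,s,T),open('w1.pkl','wb'))
for n in ['coupler','stand']:
    for r in masks_of(p,n)[:3]: print(n,round(r['score'],2),r['bbox'])
E
```

```text
2.9833 [ 0.5521 -0.0134  0.2501] [2.2022 2.2403 0.0002] [-0.0693  0.0319  1.8682 -0.      1.2413 -0.0865] [282.6189 208.5213]
coupler 0.89 [292.3, 260.4, 330.5, 331.1]
coupler 0.76 [268.5, 171.7, 308.1, 221.6]
coupler 0.68 [174.3, 142.7, 206.7, 167.1]
stand 0.63 [239.8, 138.7, 331.1, 232.1]
```

View pics/w1.png

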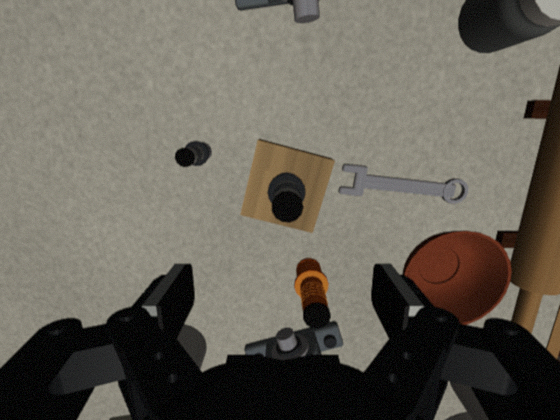

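The wrist view shows the steel coupler in the stand with its cap at about (287,207) and its collar at about (287,188). The orange one is at (312,290) and the small one at (190,155). I'll check the coupler's position and tilt.

```bash
python3 - <<'E'
from h import *
np.set_printoptions(precision=4,suppress=True)
p,s,T=pickle.load(open('w1.pkl','rb'))
print(atz(p,287.3,207,.117,T),atz(p,287,188.5,.05,T))
print([atz(p,*c,.03,T)[:2] for c in [(260,139.5),(333,159),(313,233),(242,214.5)]])
c=p['color'][130:245,230:345]; cv2.imwrite('pics/w1c.png',cv2.resize(c,(575,575),interpolation=2)[:,:,::-1])
E
```

```text
[ 0.5559 -0.0119  0.117 ] [ 0.5566 -0.0092  0.05  ]
[array([0.5258, 0.0416]), array([0.6083, 0.0216]), array([ 0.5898, -0.0678]), array([ 0.504 , -0.0458])]
```

View pics/w1c.png

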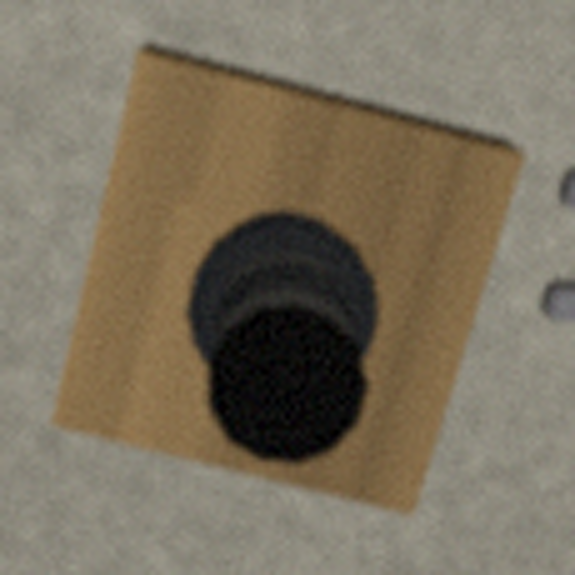

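Request:
drive_tool([
  [0,0,0,0.0014,0.004,0.015,1],
  [0,0,0,0,0,0.025,1],
  [0,0,0,0,0,0.03,1],
  [0,0,0,0,0,0.03,1],
  [0,0,0,0,0,0.03,1],
  [0,0,0,0,0,0.025,1],
  [0,0,0,0,0,0.015,1],
  [0,0,0,0,0,0.005,1],
])

```text
time: 3.8
tool_pos: [0.5534, -0.0117, 0.0715]
tcp_rot: [-2.198, -2.238, 0.006]
wrist_force: [-0.2, 0.9, 0.1]
width: 0.999
grip_force: 0.0
```

Request:
drive_tool([
  [0,0,0,0,0,0,1],
  [0,0,0,0,0,0,0.6],
  [0,0,0,0,0,0,0.4],
  [0,0,0,0,0,0,0.2],
  [0,0,0,0,0,0,0],
  [0,0,0,0,0,0,0],
  [0,0,0,0,0,0,0],
  [0,0,0,0,0,0,0],
], force=80)

```text
time: 4.47
tool_pos: [0.5567, -0.012, 0.0764]
tcp_rot: [2.2, 2.242, 0.001]
wrist_force: [-2.8, 0.1, 7.4]
width: 0.307
grip_force: 78.2
```

Request:
drive_tool([
  [0,0,0,0,0,-0.005,0],
  [0,0,0,0,0,-0.015,0],
  [0,0,0,0,0,-0.025,0],
  [0,0,0,0,0,-0.03,0],
  [0,0,0,0,0,-0.03,0],
  [0,0,0,0,0,-0.03,0],
  [0,0,0,0,0,-0.02,0],
  [0,0,0,0,0,-0.01,0],
])

```text
time: 5.13
tool_pos: [0.5574, -0.012, 0.2434]
tcp_rot: [2.198, 2.24, 0.005]
wrist_force: [0.9, -1.0, -3.8]
width: 0.309
grip_force: 80.5
```

```bash
python3 - <<'E'
from h import *
np.set_printoptions(precision=4,suppress=True)
for c in ['wrist','scene','top']:
    s=status.read_state(); p=read_camera(c); T=wristT(p,s) if c=='wrist' else np.array(p['world_from_camera'])
    pickle.dump((p,s,T),open(c+'2.pkl','wb')); print(s['time'],s['tool_pos'],s['tcp_rot'],s['grip_force'],s['wrist_force'])
    for n in ['coupler','nipple','bearing']:
        for r in masks_of(p,n)[:2]: print(c,n,round(r['score'],2),r['bbox'])
    if c=='wrist': save(p,'w2.png')
E
```

```text
5.1333 [ 0.5574 -0.012   0.2434] [2.1978 2.2397 0.005 ] 80.48579692840576 [ 0.8994 -0.9937 -3.8304]
wrist coupler 0.9 [166.6, 144.1, 202.1, 168.4]
wrist coupler 0.6 [243.7, 208.3, 323.7, 358.2]
wrist nipple 0.51 [139.6, 346.1, 191.3, 412.0]
wrist bearing 0.66 [225.9, 0.0, 314.0, 19.2]
5.3333 [ 0.555  -0.0118  0.2382] [-2.1989 -2.2409  0.0027] 80.47266483306885 [-0.719  -0.2226 -3.8976]
scene coupler 0.76 [231.8, 217.1, 241.7, 257.9]
scene coupler 0.74 [286.2, 191.7, 296.7, 214.5]
scene nipple 0.68 [213.3, 268.1, 274.7, 323.8]
scene nipple 0.33 [280.1, 256.2, 296.1, 310.6]
scene bearing 0.88 [346.5, 198.7, 383.7, 257.3]
5.5333 [ 0.5548 -0.0118  0.2376] [-2.1982 -2.2401  0.0041] 80.4720139503479 [ 0.537   0.3743 -3.1931]
top coupler 0.7 [312.6, 188.7, 319.3, 204.0]
top bearing 0.96 [192.6, 183.3, 224.7, 227.3]
```

View pics/w2.png

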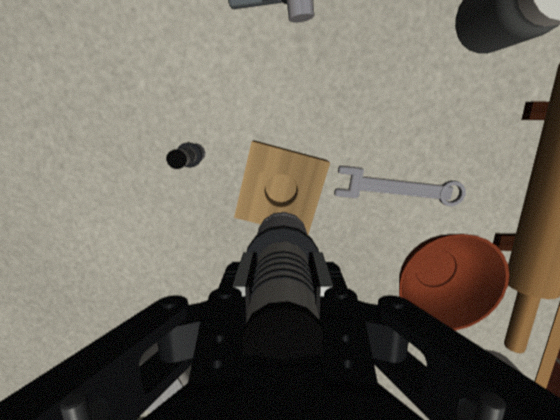

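Request:
drive_tool([
  [0,0,0,0.015,-0.009,0,0],
  [0,0,0,0.03,-0.0185,0,0],
  [0,0,0,0.03,-0.0185,0,0],
  [0,0,0,0.03,-0.0185,0,0],
  [0,0,0,0.017,-0.01,0,0],
  [0,0,-4.5,0,0,0,0],
  [0,0,-4.5,0,0,0,0],
  [0,0,0,0,0,0,0],
])

```text
time: 6.4
tool_pos: [0.479, 0.1092, 0.2401]
tcp_rot: [2.014, 2.411, 0.0]
wrist_force: [1.3, -0.5, -3.0]
width: 0.311
grip_force: 80.4
```

Request:
drive_tool([
  [-3,0,0,0,0,0,0],
  [-5,0,0,0,0,0,0],
  [-5,0,0,0,0,0,0],
  [-5,0,0,0,0,0,0],
  [-5,0,0,0,0,0,0],
  [-2,0,0,0,0,0,0],
  [0,0,0,0,0,0,0],
  [0,0,0,0,0,0,0],
])

```text
time: 7.07
tool_pos: [0.4786, 0.1083, 0.2397]
tcp_rot: [1.815, 2.163, 0.478]
wrist_force: [1.1, 0.4, -3.3]
width: 0.304
grip_force: 80.5
```

```bash
python3 - <<'E'
from h import *
np.set_printoptions(precision=4,suppress=True)
s=status.read_state(); p=read_camera('wrist'); T=wristT(p,s); save(p,'w3.png')
pickle.dump((p,s,T),open('w3.pkl','wb'))
print(s['time'],s['tool_pos'],R.from_rotvec(s['tcp_rot']).as_matrix(),s['q'],s['joint_vel'],s['wrist_force'],proj(p,[.537,.197,.1004],T))
for n in ['nipple','bearing']:
    for r in masks_of(p,n)[:2]: print(n,round(r['score'],2),r['bbox'])
E
```

```text
7.0667 [0.4786 0.1083 0.2397] [[-0.1733  0.8933  0.4147]
 [ 0.9849  0.157   0.0736]
 [ 0.0006  0.4212 -0.907 ]] [ 0.1703 -0.3612  2.2768  0.0031  0.7913 -0.0055] [ 0.0017  0.0248 -0.0414 -0.0001 -0.0035 -0.0076] [ 1.0996  0.3606 -3.2518] [290.8959 118.0328]
nipple 0.74 [286.1, 107.3, 297.7, 122.9]
bearing 0.98 [219.3, 72.3, 331.5, 162.3]
```

View pics/w3.png

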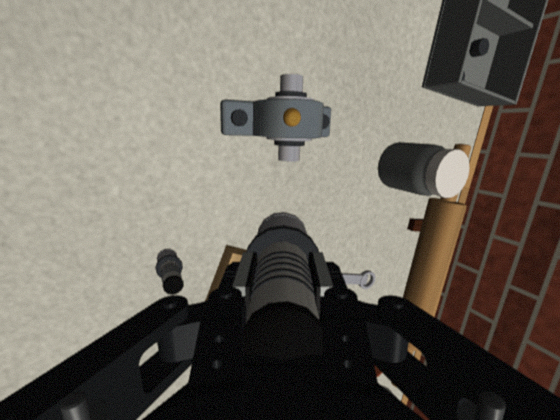

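```bash
python3 - <<'E'
from h import *
np.set_printoptions(precision=4,suppress=True)
p,s,T=pickle.load(open('w3.pkl','rb'))
V=[]
for f,(u,v) in [('w3',(292,117)),('scene2',(363,201)),('top2',(209,207))]:
    p,s,T=pickle.load(open(f+'.pkl','rb'))
    h=cv2.cvtColor(p['color'],cv2.COLOR_RGB2HSV); m=((h[...,1]>110)&(h[...,0]<28)&(h[...,0]>10)).astype(np.uint8)
    b=np.zeros_like(m); b[v-14:v+15,u-12:u+13]=1; m&=b
    ys,xs=np.nonzero(m); print(f,len(xs),xs.mean(),ys.mean(),xs.min(),xs.max(),ys.min(),ys.max(),[int(x) for x in m.sum(1)[v-14:v+15]])
    o,d=ray(p,xs.mean()+.0,ys.mean(),T); V.append((o,d/np.linalg.norm(d))); print(atz(p,xs.mean(),ys.mean(),.1004,T))
p,s,T=pickle.load(open('w3.pkl','rb'))
a=atz(p,238.5,117.5,.015,T);print(a)
g=p['color'][65:170,210:340]; cv2.imwrite('pics/w3c.png',cv2.resize(g,(780,630)[:2] if 0 else (728,588),interpolation=2)[:,:,::-1])
E
```

```text
w3 236 291.6398305084746 116.94067796610169 284 300 108 125 [0, 0, 0, 0, 0, 2, 8, 10, 12, 14, 15, 16, 16, 17, 17, 17, 16, 16, 16, 14, 12, 10, 8, 0, 0, 0, 0, 0, 0]
[0.5376 0.198  0.1004]
scene2 39 362.43589743589746 203.89743589743588 360 364 198 210 [0, 0, 0, 0, 0, 0, 0, 0, 0, 0, 0, 2, 4, 5, 4, 3, 2, 2, 2, 2, 2, 3, 4, 4, 0, 0, 0, 0, 0]
[0.552  0.194  0.1004]
top2 23 208.2173913043478 207.69565217391303 206 210 205 210 [0, 0, 0, 0, 0, 0, 0, 0, 0, 0, 0, 0, 2, 4, 4, 5, 5, 3, 0, 0, 0, 0, 0, 0, 0, 0, 0, 0, 0]
[0.5374 0.1973 0.1004]
[0.5148 0.195  0.015 ]
```

View pics/w3c.png

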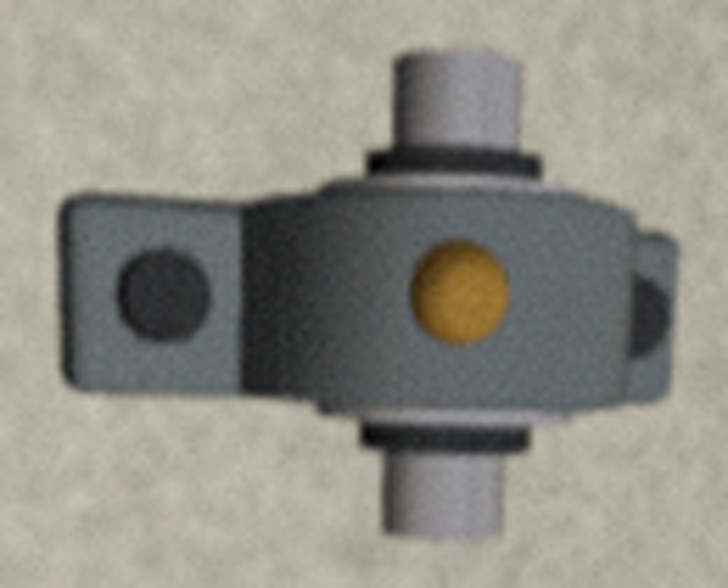

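```bash
python3 - <<'E'
from h import *
np.set_printoptions(precision=4,suppress=True)
p,s,T=pickle.load(open('w3.pkl','rb'))
f=lambda x,y,z:atz(p,210+x/5.6,65+y/5.6,z,T)
a,b=f(66,294,.013),f(674,319,.013); d=b-a
print(a,b,np.linalg.norm(d),np.degrees(np.arctan2(d[1],d[0])),(a+b)/2)
t,q=f(457,52,.037+.0),f(443,538,.037); e=t-q; print(np.linalg.norm(e),np.degrees(np.arctan2(-e[0],e[1])),(t+q)/2)
for yaw in (7,8.2,10):
    c,sn=np.cos(np.radians(yaw)),np.sin(np.radians(yaw)); m=(a+b)/2
    print(yaw,m[:2]-.0296*np.array([c,sn]))
E
```

```text
[0.4969 0.1917 0.013 ] [0.6359 0.2119 0.013 ] 0.14044902122571679 8.26545035525662 [0.5664 0.2018 0.013 ]
0.09240629456491625 8.52741363693773 [0.5674 0.2024 0.037 ]
7 [0.537  0.1982]
8.2 [0.5371 0.1976]
10 [0.5372 0.1967]
```

```bash
python3 - <<'E'
from h import *
np.set_printoptions(precision=1,suppress=True)
p,s,T=pickle.load(open('w3.pkl','rb')); M=np.array(p['mount'])
th=np.linspace(0,2*np.pi,361)
img=cv2.resize(p['color'],None,fx=4,fy=4,interpolation=2).copy()
for z,r in [(.069,.017),(.029,.021),(.023,.021),(-.042,.014)]:
    pts=np.array([proj(p,[r*np.cos(t),r*np.sin(t),z],M) for t in th])
    print(z,'cols',pts[:,0].min(),pts[:,0].max(),'rows',pts[:,1].min(),pts[:,1].max())
    cv2.polylines(img,[np.int32(np.c_[pts[:,0]*4+2,pts[:,1]*4+2])],True,(255,255,0),1)
im=img[800:1440,840:1440]; im=np.clip(im.astype(float)*1.8,0,255).astype(np.uint8)
cv2.imwrite('pics/w3d.png',cv2.resize(im,(560,597))[:,:,::-1])
E
```

```text
0.069 cols 257.7229312013665 307.45733248015523 rows 209.8153372185435 256.57984492292513
0.029 cols 244.921002965337 320.4123981664926 rows 222.90603240613365 292.14985176006996
0.023 cols 243.59540749645421 321.76729581106207 rows 226.53832117330563 297.8957212298153
-0.042 cols 240.633776026424 325.2679955711624 rows 313.8339002175099 384.2286202727395
```

View pics/w3d.png

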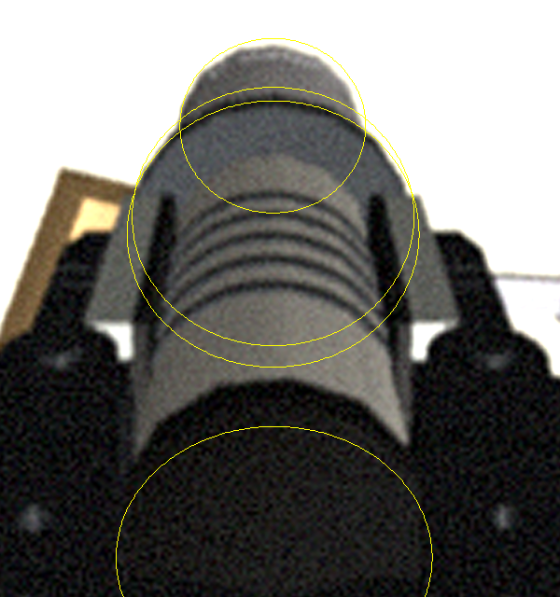

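Request:
drive_tool([
  [0,-0.75,0,0,0,0,0],
  [0,0,0,0.012,0.0012,0,0],
  [0,0,0,0.02,0.002,0,0],
  [0,0,0,0.02,0.002,0,0],
  [0,0,0,0.018,0.0015,0.005,0],
  [0,0,0,0.01,0.001,0.015,0],
  [0,0,0,0,0,0.02,0],
  [0,0,0,0,0,0.01,0],
])

```text
time: 7.88
tool_pos: [0.4939, 0.1928, 0.1954]
tcp_rot: [1.811, 2.157, 0.464]
wrist_force: [-0.7, 0.4, -4.7]
width: 0.311
grip_force: 80.6
```

Request:
drive_tool([
  [0,0,0,0,0,0,0],
  [0,0,0,0,0,0,0],
  [0,0,0,0,0,0,0],
])

```text
time: 8.13
tool_pos: [0.4941, 0.1916, 0.1976]
tcp_rot: [1.811, 2.154, 0.467]
wrist_force: [-0.2, 0.3, -3.5]
width: 0.308
grip_force: 80.6
```

```bash
cat > rel.py <<'E'
from h import *
np.set_printoptions(precision=4,suppress=True)
s=status.read_state(); Rm=R.from_rotvec(s['tcp_rot']).as_matrix()
N=np.array([.5374,.1978,.1004]); y=np.radians(8.3)
a=np.array([-.4226*np.cos(y),-.4226*np.sin(y),.9063])
print(s['time'],s['tool_pos'],'ball in tool',Rm.T@(N-s['tool_pos']),'axis in tool',Rm.T@-a,'F tool',Rm.T@s['wrist_force'])
E
python3 - <<'E'
from rel import *
p=read_camera('wrist'); T=wristT(p,s); save(p,'w4.png')
for c in ['scene','top']:
    q=read_camera(c); save(q,c+'4.png')
print('ball proj',proj(p,N,T))
q=cv2.imread('pics/scene4.png')[150:270,300:430]; w=p['color'][60:300,180:420,::-1]
cv2.imwrite('pics/c4.png',np.hstack([cv2.resize(w,(400,400)),cv2.resize(q,(400,369))[:,:].copy() if 0 else cv2.resize(q,(400,400))]))
E
```

```text
8.1333 [0.4941 0.1916 0.1976] ball in tool [-0.     -0.0014  0.1066] axis in tool [ 0.0002 -0.0005  1.    ] F tool [ 0.3432 -1.6202  3.1113]
ball proj [280.748 217.479]
```

View pics/c4.png

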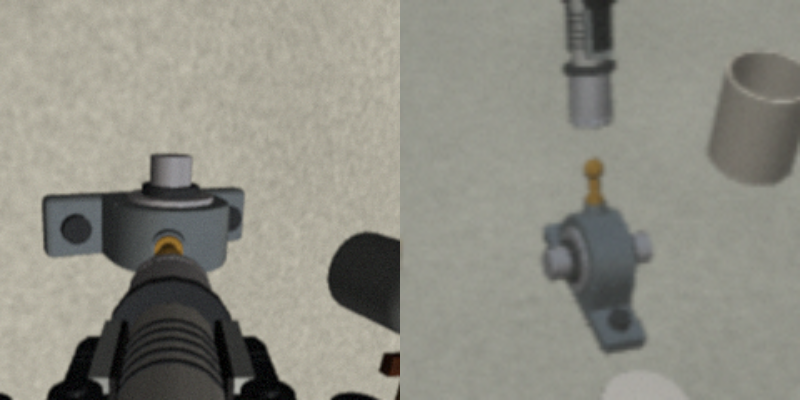

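The left crop shows the ball just ahead of the nose, about 1.4 mm to the left of its axis. In the scene crop the nose stands squarely above the ball. I'll correct that offset and go in along the axis.

Request:
drive_tool([
  [0,0,0,0.001,-0.0014,0.004,0],
  [0,0,0,0,0,0.008,0],
  [0,0,0,0,0,0.008,0],
  [0,0,0,0,0,0.007,0],
  [0,0,0,0,0,0.003,0],
  [0,0,0,0,0,0,0],
  [0,0,0,0,0,0,0],
], force=110)

```text
time: 8.87
tool_pos: [0.5045, 0.1943, 0.1684]
tcp_rot: [1.811, 2.155, 0.465]
wrist_force: [-0.1, 0.0, -2.8]
width: 0.305
grip_force: 108.2
```

```bash
python3 rel.py
```

```text
8.8667 [0.5045 0.1943 0.1684] ball in tool [-0.0013  0.0013  0.0756] axis in tool [0.0002 0.0011 1.    ] F tool [ 0.0737 -1.255   2.5386]
```

Request:
drive_tool([
  [0,0,0,0,0,0.003,0],
  [0,0,0,0,0,0.003,0],
  [0,0,0,0,0,0.003,0],
  [0,0,0,0,0,0,0],
  [0,0,0,0,0,0,0],
])

```text
time: 9.28
tool_pos: [0.5091, 0.195, 0.1616]
tcp_rot: [1.81, 2.154, 0.468]
wrist_force: [0.7, -0.3, -2.3]
width: 0.301
grip_force: 108.1
```

```bash
python3 rel.py
```

```text
9.2833 [0.5091 0.195  0.1616] ball in tool [-0.0013 -0.0002  0.0675] axis in tool [-0.     -0.0015  1.    ] F tool [-0.3744 -0.3582  2.342 ]
```

Request:
drive_tool([
  [0,0,0,0,0,0,0],
])

```text
time: 9.37
tool_pos: [0.509, 0.195, 0.1616]
tcp_rot: [1.81, 2.154, 0.468]
wrist_force: [0.2, -0.8, -1.7]
width: 0.303
grip_force: 108.1
```

```bash
python3 rel.py
```

```text
9.3667 [0.509  0.195  0.1616] ball in tool [-0.0014 -0.0002  0.0676] axis in tool [-0.0001 -0.0015  1.    ] F tool [-0.8482 -0.6431  1.5413]
```

Request:
drive_tool([
  [0,0,0,0,0,0.002,0],
  [0,0,0,0,0,0.002,0],
  [0,0,0,0,0,0.001,0],
  [0,0,0,0,0,0,0],
])

```text
time: 9.7
tool_pos: [0.5113, 0.1956, 0.1574]
tcp_rot: [1.81, 2.154, 0.469]
wrist_force: [1.5, -1.7, -0.5]
width: 0.305
grip_force: 108.1
```

```bash
python3 rel.py
```

```text
9.7 [0.5113 0.1956 0.1574] ball in tool [-0.0016 -0.0006  0.0627] axis in tool [-0.0006 -0.0024  1.    ] F tool [-1.9165  0.8415  1.0154]
```

Request:
drive_tool([
  [0,0,0,0,0,0.002,0],
  [0,0,0,0,0,0.001,0],
  [0,0,0,0,0,0,0],
  [0,0,0,0,0,0,0],
])

```text
time: 10.03
tool_pos: [0.5119, 0.1951, 0.1526]
tcp_rot: [1.81, 2.155, 0.466]
wrist_force: [8.9, -1.1, -10.5]
width: 0.299
grip_force: 108.7
```

```bash
python3 rel.py
```

```text
10.0333 [0.5119 0.1951 0.1526] ball in tool [-0.001   0.0011  0.0581] axis in tool [0.0004 0.0001 1.    ] F tool [-2.4934  3.329  13.1183]
```

Request:
drive_tool([
  [0,0,0,0,0,0,0],
  [0,0,0,0,0,0,0],
])

```text
time: 10.2
tool_pos: [0.512, 0.1952, 0.1527]
tcp_rot: [1.81, 2.155, 0.466]
wrist_force: [6.5, -0.5, -8.0]
width: 0.301
grip_force: 108.7
```

```bash
python3 rel.py
```

```text
10.2 [0.512  0.1952 0.1527] ball in tool [-0.0011  0.001   0.0582] axis in tool [ 0.0002 -0.      1.    ] F tool [-1.5428  2.3295  9.9217]
```

Request:
drive_tool([
  [0,0,0,0,0,0.002,0],
  [0,0,0,0,0,0,0],
  [0,0,0,0,0,0,0],
])

```text
time: 10.45
tool_pos: [0.5132, 0.1956, 0.1512]
tcp_rot: [1.81, 2.154, 0.467]
wrist_force: [7.5, 1.5, -7.5]
width: 0.307
grip_force: 108.7
```

```bash
python3 rel.py
```

```text
10.45 [0.5132 0.1956 0.1512] ball in tool [-0.0013  0.0005  0.0563] axis in tool [-0.0002 -0.0009  1.    ] F tool [ 0.3161  3.7728 10.0272]
```

Request:
drive_tool([
  [0,0,0,0,0,0.002,0],
  [0,0,0,0,0,0,0],
  [0,0,0,0,0,0,0],
])

```text
time: 10.7
tool_pos: [0.5131, 0.1957, 0.1492]
tcp_rot: [1.811, 2.155, 0.466]
wrist_force: [5.0, 2.6, -7.0]
width: 0.303
grip_force: 108.9
```

```bash
python3 rel.py
```

```text
10.7 [0.5131 0.1957 0.1492] ball in tool [-0.0015  0.0015  0.0545] axis in tool [-0.0003  0.0009  1.    ] F tool [1.7469 1.9021 8.6277]
```

Request:
drive_tool([
  [0,0,0,0,0,0.002,0],
  [0,0,0,0,0,0,0],
  [0,0,0,0,0,0,0],
])

```text
time: 10.95
tool_pos: [0.5137, 0.1957, 0.1481]
tcp_rot: [1.811, 2.155, 0.465]
wrist_force: [-1.0, 0.4, -1.2]
width: 0.299
grip_force: 109.3
```

```bash
python3 rel.py
```

```text
10.95 [0.5137 0.1957 0.1481] ball in tool [-0.0014  0.0014  0.0532] axis in tool [0.0001 0.0011 1.    ] F tool [ 0.5465 -1.3051  0.6572]
```

Request:
drive_tool([
  [0,0,0,0,0,0.0015,0],
  [0,0,0,0,0,0.0015,0],
  [0,0,0,0,0,0.001,0],
  [0,0,0,0,0,0,0],
  [0,0,0,0,0,0,0],
])

```text
time: 11.37
tool_pos: [0.5155, 0.1959, 0.1445]
tcp_rot: [1.811, 2.155, 0.465]
wrist_force: [-5.6, 1.0, 2.4]
width: 0.299
grip_force: 110.0
```

```bash
python3 rel.py
```

```text
11.3667 [0.5155 0.1959 0.1445] ball in tool [-0.0014  0.0013  0.0493] axis in tool [0.0001 0.0009 1.    ] F tool [ 1.9503 -3.8006 -4.4395]
```

Request:
drive_tool([
  [0,0,0,0,0,0.001,0],
  [0,0,0,0,0,0.001,0],
  [0,0,0,0,0,0,0],
  [0,0,0,0,0,0,0],
])

```text
time: 11.7
tool_pos: [0.5163, 0.1961, 0.1428]
tcp_rot: [1.811, 2.155, 0.465]
wrist_force: [-6.9, -0.5, 3.8]
width: 0.302
grip_force: 110.3
```

```bash
python3 rel.py
```

```text
11.7 [0.5163 0.1961 0.1428] ball in tool [-0.0014  0.0013  0.0474] axis in tool [0.0001 0.001  1.    ] F tool [ 0.6186 -4.6368 -6.3851]
```

Request:
drive_tool([
  [0,0,0,0,0.0005,0.0005,0],
  [0,0,0,0,0,0,0],
  [0,0,0,0,0,0,0],
  [0,0,0,0,0,0,0],
  [0,0,0,0,0,0,0],
  [0,0,0,0,0,0,0],
])

```text
time: 12.2
tool_pos: [0.5165, 0.1961, 0.1424]
tcp_rot: [1.812, 2.156, 0.464]
wrist_force: [-8.9, -0.2, 4.3]
width: 0.303
grip_force: 110.5
```

```bash
python3 rel.py; python3 - <<'E'
from h import *
p=read_camera('scene'); cv2.imwrite('pics/c5.png',cv2.resize(p['color'][130:280,290:440,::-1],(600,600),interpolation=cv2.INTER_CUBIC))
E
```

```text
12.2 [0.5165 0.1961 0.1424] ball in tool [-0.0014  0.0012  0.0469] axis in tool [0.0001 0.0018 1.    ] F tool [ 1.2899 -6.2043 -7.5962]
```

View pics/c5.png

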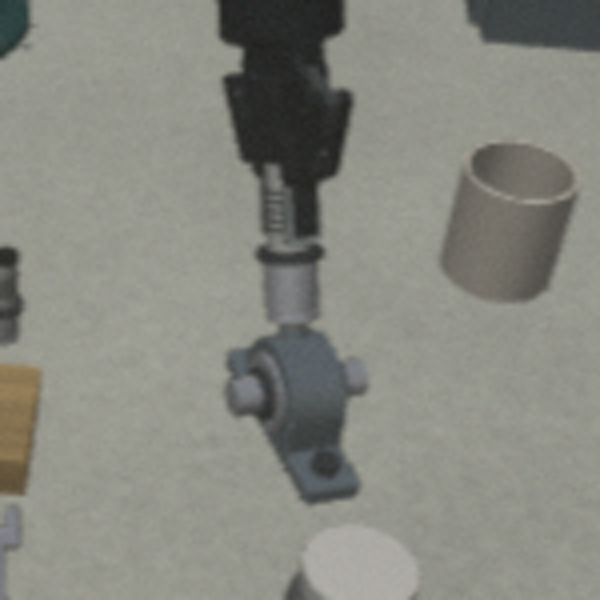

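The picture shows the coupler fully over the nipple, with its nose at (293,320) in the crop just above the boss. The axial force puts the plunger at about 6.5 of its 8 mm, and the tool is within about 0.1° of the nipple's axis.

```bash
python3 -c "
from workcell import workorder; print(workorder.finish_job())"
```

```text
the job is handed in; nothing more can be done
None
```

The coupler is snapped onto the grease nipple and held there square, gripped at 110 N, with the plunger at about 6.5 of its 8 mm (estimated from push force and position); I handed the job in at about 12 s.

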